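# Push the loaded spool tote up the loading ramp until it drops behind the lip

## Robot

A 7-joint arm with a two-finger parallel gripper is mounted at the origin on a cart in front of the work surface, level with it; the furniture and walls round the work are solid. World frame = base frame: x ahead of the robot, y to its left, z up, the work surface at z = 0. Lengths are in m, angles in rad, forces in N, time in s.
With the tool pointing down it reaches from about 0.375 to 0.925 m from the base axis. Payload 3.1 kg.
Tool frame: the origin (TCP) lies between the finger pads; the fingertips stand 19 mm ahead of it and the grasp point (between the pads) is the TCP; z points along the fingers, y is the line along which they close (so a half turn about z gives the same grasp; the last joint's range is limited). The gripper opens to 85 mm and grips with 20 to 120 N. Pads are 22 mm wide; open, the fingers measure 114 mm over their backs; the gripper's body (76 mm by 85 mm) begins 54 mm behind the grasp point. The pads swing forward as they close: fully open they stand 13 mm farther back than shut.
Start: joints at [1.153, 0.383, 0.044, 1.598, -0.018, 1.161, -0.05], TCP at [0.204, -0.617, 0.25] pointing down, gripper open.
Joint ranges: [-2.61, 2.61], [-0.41, 2.15], [-1.48, 1.57], [0, 2.5], [-1.57, 4.71], [0.05, 1.97], [-2.85, 2.85]. Speed limits (rad/s): [2.79, 2.79, 3.14, 3.14, 3.14, 3.14, 3.14].

## Interface

Orientations are given as a unit quaternion [x, y, z, w].
In Python, from bench import move_ptp, movel, move_j, move_gripper, pause, inverse_kinematics, read_camera, camera_params, MotionError, sign_off, look_for, tip_of, read_time_s, read_qpos, read_joint_vel, read_effort, read_eef_pos, read_tcp_rot, read_ft_force, read_ft_torque, read_finger_gap, read_grasp_force gives the robot as it stands. Calls block until the motion is done:
- move_ptp(position, orientation): joint-space move of the TCP to a pose.
- movel(position, orientation=None, speed=0.15): straight line of the TCP; orientation=None keeps the orientation; speed is the mean speed in m/s.
- move_j(angles): joint-space move.
- move_gripper(opening, effort=None): finger opening in m; effort is the grip in N (None keeps the last); returns when the fingers have stopped.
- pause(seconds).
- inverse_kinematics(position, orientation): joint angles nearest the present ones, or None.
- read_camera(name): name is "scene" or "side" or "wrist"; returns the picture (384x512x3 uint8, red, green, blue); there is no depth.
- camera_params(name): a dict with "K" (3x3 intrinsics, pixels), "camera_from_world" (4x4, takes a point from world to camera coordinates). Camera axes: x right, y down, z forward; pixel columns grow to the right and rows downward; lengths in m; the calibration is good to about 2 mm. A picture is of the moment at which its call begins: read the wrist's pose just before it. camera_params takes no time and is no camera call; for the wrist camera it gives the pose at the moment of the call.
A pose or a line that the arm cannot do raises MotionError and nothing moves.
- sign_off(): hands the job in; it is judged then, once.
Trained networks look in the newest picture that a camera, given by its name, has taken for a name from the list of things; names that differ only in an ending like _2 or _b are one class to them, and where a whole thing is asked for, a point or a joint stands for the part that bears it (a point fixed in the world has none). Each returns a list of dicts, best first, with "confidence" (0 to 1); they miss things now and then, are a little off and sometimes report something else, mostly with a low value. They report only what shows in the picture. A call takes as long as a camera call. They do not tell look-alikes from the thing itself.
- look_for(camera, name): "at" ([column, row] in pixels, amid what is visible of it).
- tip_of(camera, name): "at" ([column, row] in pixels: a listed point, or the origin of a listed thing).
Readings, each from a call of its own:
- read_time_s(): time.
- read_qpos(): joint angles.
- read_joint_vel(): joint speeds.
- read_effort(): joint torques, N m.
- read_eef_pos(): TCP position.
- read_tcp_rot(): TCP orientation.
- read_ft_force(): force on the tool from outside, world axes, zero at the start.
- read_ft_torque(): the same for the moment, N m.
- read_finger_gap(): finger opening in m.
- read_grasp_force(): force on a finger pad.
Only numpy, scipy, OpenCV 4.12 (cv2) and the standard library are available. Lean on these libraries where they do the work, as an engineer would, in place of code of your own. Each camera call takes 0.05 s, during which the arm holds its last target. There are 200 camera calls.

## Task

Set the spool of solder upright in the black tote, then push the loaded tote up the ramp between the two side plates, sliding it and never lifting it, until its rear edge has dropped behind the lip at the top of the ramp and the tote lies flat on the deck there. Push gently and ease off as soon as it has dropped: do not drive it hard against the sprung stop behind the deck.

Things in the scene. Friction and masses are not known exactly. Their poses are not given: they have to be found in the camera images.
- solder_spool: Spool of solder wire with two round green flanges, standing on the bench: 53 mm across, 36 mm high, 0.19 kg. Origin: centre of its underside, z up along its axle. Grasp it across the flanges.
- tote: Open black tray (the tote) on the bench before the mouth of the channel: 80 mm long (x), 126 wide (y), 28 high, walls and floor 4 mm thick, 0.32 to 0.52 kg. Origin: centre of its underside; x points to its front, which goes up the ramp first, z up. Once seated it is tilted back 15 degrees, its origin 23 mm above the bench (about 9 degrees and 27 mm while its rear edge still rides on the lip).
- tote_rear (a point): Middle of the lower edge of the tote's rear wall (a small blank white card is on this wall): the wall to push on, and the edge that must drop behind the lip. Pushing it up the ramp takes about 3 to 8 N; more than 20 N on the tote is too much. Friction of the pusher on the wall may hold the edge up once it is past the lip; a slight downward movement frees it.
- channel: Fixed aluminium channel: two upright side plates, 52 mm high, 142 mm apart inside, from x = 15 to 220 mm, flared outward at 20 degrees from x = 15 to -37 mm (180 mm apart there). Origin: on the bench, on the centre line at the mouth; x points up the ramp, away from the robot, z up. The steel ramp stands between the plates, its foot clamped anywhere from x = 4 to 36 mm: not measured, to be felt or seen.
- channel_mid (a point): Point on the bench on the channel's centre line, channel x = 97 mm: the lip lies within 16 mm before or behind it. From the foot (flush with the bench) the ramp rises at 15 degrees, 80 mm along the slope, to 21 mm high; there it steps down 8 mm, square to the slope (the lip), to a deck that goes on at the same 15 degrees. The seated tote's origin is at channel x = 122 to 154 mm.
- channel_end (a point): Point on the bench on the channel's centre line at the far end of the side plates, channel x = 220 mm. Above the deck, ahead of here, a rubber-faced stop plate on a spring touches the tote's front 2 mm before its rear edge clears the lip; it pushes back with about 1.2 N plus 0.3 N per mm and is hard after 6 mm. It is clamped with the ramp.
There are look-alikes about, which are no part of the job. Leave any purple look-alike of the solder_spool alone.

How it is judged:
On the way, in this order (a step that is already met when the one before it is completed fails the run):
1. the spool stands upright in the tote, let go, while the tote is still flat on the bench (x of solder_spool in the frame of tote between -0.018 and 0.018 m and y of solder_spool in the frame of tote between -0.045 and 0.045 m and z of solder_spool in the frame of tote between 0 and 0.009 m and angle between the z axis of solder_spool and the z axis of tote, either way round below 0.12 rad and contact force between the fingers and solder_spool below 0.1 N and angle between tote's own z axis and vertical below 0.05 rad and height (world z) of tote below 0.005 m), for 0.2 s.
2. the tote, with the spool in it, lies on the slope of the ramp (x of solder_spool in the frame of tote between -0.018 and 0.018 m and y of solder_spool in the frame of tote between -0.045 and 0.045 m and z of solder_spool in the frame of tote between 0 and 0.009 m and angle between the z axis of solder_spool and the z axis of tote, either way round below 0.12 rad and angle between tote's own z axis and vertical above 0.2 rad and height (world z) of tote between 0.008 and 0.0215 m), for 0.1 s.
At the end, for the whole second after the job is handed in: The tote rests flat on the deck behind the lip, tilted 15 degrees (0.22 to 0.30 rad), origin 21.5 to 26.2 mm up, 115 to 165 mm along the channel, within 10 mm of its centre line and 0.08 rad of straight; the spool stands upright in it (within 18 mm in x, 45 mm in y); both at rest (x of solder_spool in the frame of tote between -0.018 and 0.018 m and y of solder_spool in the frame of tote between -0.045 and 0.045 m and z of solder_spool in the frame of tote between 0 and 0.009 m and angle between the z axis of solder_spool and the z axis of tote, either way round below 0.12 rad and contact force between the fingers and solder_spool below 0.1 N and angle between tote's own z axis and vertical between 0.22 and 0.3 rad and height (world z) of tote between 0.0215 and 0.0262 m and x of tote in the frame of channel between 0.115 and 0.165 m and y of tote in the frame of channel between -0.01 and 0.01 m and angle between the y axis of tote and the y axis of channel, either way round below 0.08 rad and linear speed of each of tote, solder_spool below 0.01 m/s); the robot touches nothing.
It fails at once if the robot puts more than 20 N on the tote (contact force between any of the fingers, the arm and tote above 20 N).
It fails at once if the tote is lifted: its origin rises more than 45 mm above the bench (height (world z) of tote above 0.045 m).
It also fails if it takes over 72 s, if anything falls off the work surface, if the arm or the gripper's body presses on something with over 40 N, if the wrist force passes 120 N, or if a joint passes its speed limit or range.

## Working session

There is one attempt and no reset: what is moved stays moved. The work goes in short steps, each a Python script; the robot and the scene stay as the last script left them, time stands still between calls to the robot, and variables do not carry over. Pictures are saved under pics/ and viewed, at most 10 in all, crops included, and the job is handed in when it is done.

```bash
mkdir -p pics
cat > h.py <<'E'
from bench import *
import numpy as np, cv2
def snap(n,f=None):
    im=read_camera(n)
    if f: cv2.imwrite('pics/'+f,im[:,:,::-1])
    return im
def ray(n,px,P=None):
    P=P or camera_params(n); K=np.array(P["K"]);T=np.array(P["camera_from_world"])
    d=T[:3,:3].T@np.linalg.solve(K,[px[0],px[1],1]); o=-T[:3,:3].T@T[:3,3]
    return o,d/np.linalg.norm(d)
def onz(n,px,z,P=None):
    o,d=ray(n,px,P); return o+d*(z-o[2])/d[2]
def tri(rays):
    A=np.zeros((3,3));b=np.zeros(3)
    for o,d in rays:
        M=np.eye(3)-np.outer(d,d);A+=M;b+=M@o
    p=np.linalg.solve(A,b); return p,[np.linalg.norm((np.eye(3)-np.outer(d,d))@(p-o)) for o,d in rays]
def proj(n,p,P=None):
    P=P or camera_params(n); c=np.array(P["camera_from_world"])@np.r_[p,1]; u=np.array(P["K"])@c[:3]; return u[:2]/u[2]
E
python3 - <<'E'
from h import *
np.set_printoptions(precision=3,suppress=True)
a=snap('scene');b=snap('side')
cv2.imwrite('pics/a.png',np.hstack([cv2.resize(x,(400,300)) for x in (a,b)])[:,:,::-1])
cv2.imwrite('pics/scene.png',a[:,:,::-1]);cv2.imwrite('pics/side.png',b[:,:,::-1])
for n in('scene','side'):
    P=camera_params(n);T=np.array(P["camera_from_world"]);print(n,-T[:3,:3].T@T[:3,3],P["K"][0][0])
    for t in('solder_spool','tote'):
        print(t,'look',[(np.round(d['at']),round(d['confidence'],2),onz(n,d['at'],.015)) for d in look_for(n,t)])
    for t in('solder_spool','tote','tote_rear','channel','channel_mid','channel_end'):
        print(t,'tip',[(np.round(d['at']),round(d['confidence'],2),onz(n,d['at'],0)) for d in tip_of(n,t)])
print(read_time_s(),read_tcp_rot())
E
```

```text
scene [0.039 0.489 0.488] 453.86235037697276
solder_spool look [(array([332., 185.]), 0.76, array([ 0.513, -0.431,  0.015])), (array([270., 187.]), 0.75, array([ 0.635, -0.341,  0.015]))]
tote look [(array([270., 236.]), 0.67, array([ 0.499, -0.147,  0.015]))]
solder_spool tip [(array([327., 192.]), 0.89, array([ 0.52 , -0.421,  0.   ])), (array([274., 245.]), 0.58, array([ 0.487, -0.145, -0.   ])), (array([270., 197.]), 0.53, array([ 0.62 , -0.319,  0.   ]))]
tote tip [(array([276., 243.]), 0.57, array([ 0.488, -0.152,  0.   ]))]
tote_rear tip [(array([291., 249.]), 0.68, array([ 0.451, -0.15 , -0.   ]))]
channel tip []
channel_mid tip []
channel_end tip []
side [ 0.57  -1.023  0.62 ] 446.9958087444168
solder_spool look [(array([193., 255.]), 0.57, array([ 0.505, -0.416,  0.015])), (array([254., 218.]), 0.55, array([ 0.629, -0.317,  0.015]))]
tote look [(array([191., 177.]), 0.76, array([ 0.494, -0.158,  0.015]))]
solder_spool tip [(array([250., 226.]), 0.73, array([ 0.621, -0.323,  0.   ])), (array([192., 260.]), 0.57, array([ 0.502, -0.414,  0.   ]))]
tote tip []
tote_rear tip [(array([176., 182.]), 0.95, array([ 0.458, -0.155,  0.   ]))]
channel tip [(array([219., 184.]), 0.65, array([ 0.558, -0.17 ,  0.   ]))]
channel_mid tip []
channel_end tip []
0.9 [0.987 0.159 0.    0.   ]
```

View pics/scene.png

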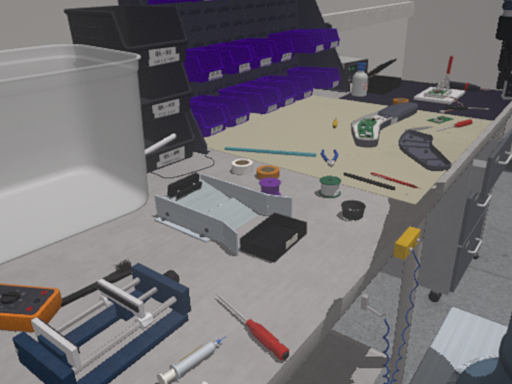

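View pics/side.png

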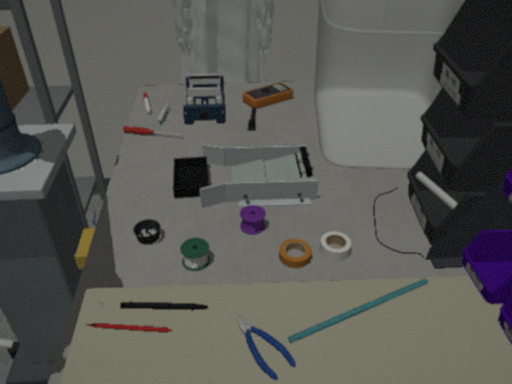

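The green spool is at scene (330,185) and side (195,254). The look-alikes are purple at scene (270,187) / side (253,219) and black at scene (353,210) / side (147,231). The green-flanged one fits the description. The tote is at side (190,177), with the channel opening right behind it. Next I'll look from the wrist camera.

Run:
```python
from h import *
np.set_printoptions(precision=3,suppress=True)
s,e=tri([ray('scene',[330,185]),ray('side',[195,254])]);print('spool',s,e)
from scipy.spatial.transform import Rotation as R
T=np.array(camera_params('wrist')["camera_from_world"]);C=-T[:3,:3].T@T[:3,3]
Rt=R.from_quat(read_tcp_rot()).as_matrix();print('cam in tool',Rt.T@(C-np.array(read_eef_pos())),Rt.T@T[2,:3])
im=np.zeros((384,1024,3),np.uint8)
q=[1,0,0,0]
for i,(p) in enumerate([[.53,-.17,.30],[s[0]-.05,s[1],.25]]):
    move_ptp(p,q)
    P=camera_params('wrist');a=snap('wrist',f'w{i}.png')
    T=np.array(P["camera_from_world"]);print('cam',-T[:3,:3].T@T[:3,3],T[2,:3],read_time_s())
    for t in('solder_spool','tote','tote_rear','channel','channel_mid','channel_end'):
        print(t,[(np.round(d['at'],1),round(d['confidence'],2),onz('wrist',d['at'],0,P)) for d in tip_of('wrist',t)])
    np.save(f'P{i}.npy',P,allow_pickle=True)
```

```text
spool [ 0.511 -0.419  0.021] [np.float64(0.0007760913997267413), np.float64(0.000776091399726763)]
cam in tool [ 0.076 -0.001 -0.124] [-0.299 -0.001  0.954]
cam [ 0.605 -0.171  0.423] [-0.3    0.001 -0.954] 2.95
solder_spool [(array([414.2, 167.5]), 0.92, array([ 0.515, -0.421,  0.   ])), (array([363.4,  93.9]), 0.71, array([ 0.627, -0.325,  0.   ]))]
tote [(array([248.5, 182.7]), 0.8, array([ 0.49 , -0.151,  0.   ]))]
tote_rear [(array([252.3, 202.1]), 0.69, array([ 0.456, -0.157,  0.   ]))]
channel []
channel_mid []
channel_end []
cam [ 0.538 -0.416  0.374] [-0.298  0.001 -0.955] 4.325
solder_spool [(array([188.2,  34.2]), 0.9, array([ 0.628, -0.325,  0.   ]))]
tote [(array([ 75.6, 142.7]), 0.8, array([ 0.494, -0.157,  0.   ]))]
tote_rear [(array([ 81.9, 170.1]), 0.58, array([ 0.455, -0.158,  0.   ]))]
channel []
channel_mid []
channel_end []
```

View pics/w0.png

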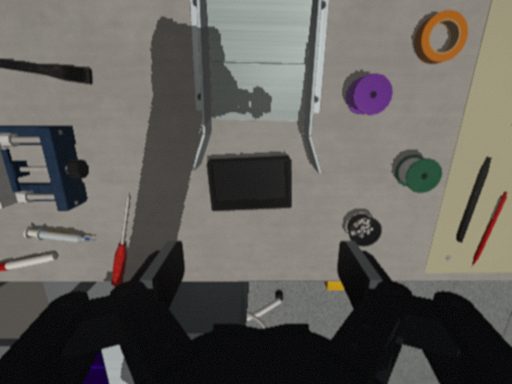

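View pics/w1.png

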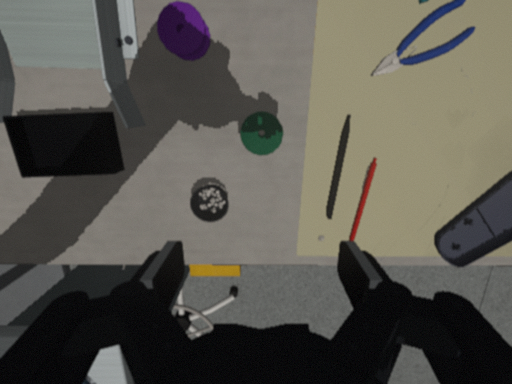

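Wrist view w0 shows the tote at (250,183), the channel between plates at columns ~200 and ~315, the ramp foot at row ~121, the lip line at row ~63, and the green spool at (420,173). In w1 the green spool is at (262,133), purple at (185,30) and black at (209,201). One enlarged crop will confirm the spool and give the channel edges.

Run:
```python
import cv2,numpy as np
a=cv2.imread('pics/w0.png');b=cv2.imread('pics/w1.png')
A=cv2.resize(a[0:220,180:335],None,fx=2.7,fy=2.7,interpolation=cv2.INTER_CUBIC)[:594]
B=cv2.resize(b[60:240,160:310],(380,456),interpolation=cv2.INTER_CUBIC);B=np.vstack([B,np.zeros((138,380,3),np.uint8)])
A=np.clip(A.astype(float)*1.3,0,255).astype(np.uint8)
cv2.imwrite('pics/crop.png',np.hstack([A,B]));print(A.shape)
hsv=cv2.cvtColor(b,cv2.COLOR_BGR2HSV);m=cv2.inRange(hsv,(60,90,20),(90,255,255));m[:, :200]=0;m[:90]=0;m[:,300:]=0
ys,xs=np.nonzero(m);print(xs.min(),xs.max(),ys.min(),ys.max(),len(xs),cv2.minEnclosingCircle(np.c_[xs,ys].astype(np.float32)))
from h import *
P=np.load('P1.npy',allow_pickle=True).item();print(onz('wrist',[(xs.min()+xs.max())/2,(ys.min()+ys.max())/2],.036,P))
```

```text
(594, 418, 3)
241 281 113 153 956 ((261.221923828125, 133.32086181640625), 20.509965896606445)
[ 0.51070603 -0.41581799  0.036     ]
```

View pics/crop.png

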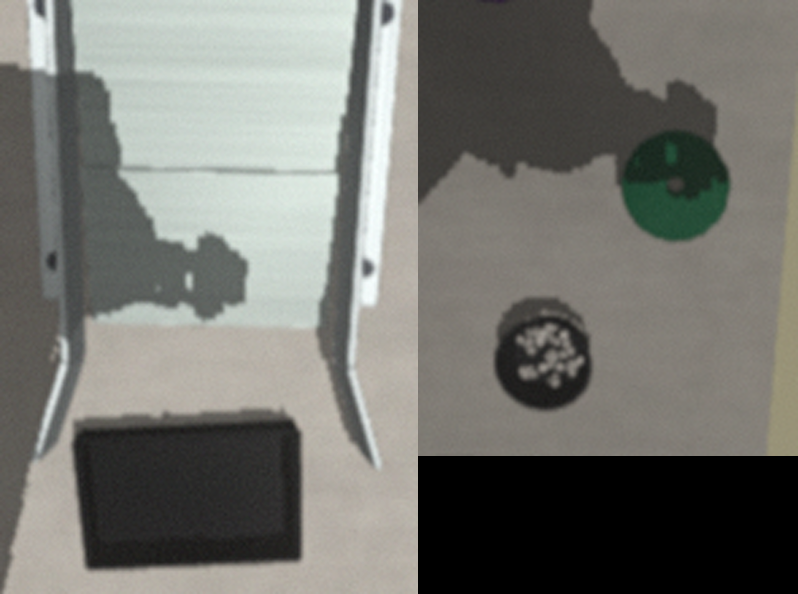

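The crop confirms the solid green round flange at crop (676,185), while the black one holds white bits. The ramp foot lies at crop (88,316)–(318,327) and the lip at (88,166)–(338,171). The flare tips are at (38,458) and (380,467), and the tote rear edge runs (88,568)–(300,560).

Run:
```python
from h import *
np.set_printoptions(precision=4,suppress=True)
P=np.load('P0.npy',allow_pickle=True).item()
for n,c,z in [('flareL',(38,458),.052),('flareR',(380,467),.052),('bendL',(68,345),.052),('bendR',(350,368),.052),('footL',(88,316),0),('footR',(318,327),0),('lipL',(88,166),.021),('lipR',(338,171),.021),('lipLlow',(88,166),.013),('rearL',(88,568),.028),('rearR',(300,560),.028),('frontL',(75,430),.028),('frontR',(298,420),.028),('plateR far',(388,0),.052),('plateL far in',(55,0),.052)]:
    print(n,onz('wrist',(c[0]/2.7+180,c[1]/2.7),z,P))
```

```text
flareL [ 0.5236 -0.0759  0.052 ]
flareR [ 0.5182 -0.2574  0.052 ]
bendL [ 0.5818 -0.0957  0.052 ]
bendR [ 0.5699 -0.2387  0.052 ]
footL [ 0.5945 -0.0975  0.    ]
footR [ 0.5881 -0.2287  0.    ]
lipL [ 0.6686 -0.1054  0.021 ]
lipR [ 0.6659 -0.233   0.021 ]
lipLlow [ 0.6699 -0.1041  0.013 ]
rearL [ 0.4519 -0.0942  0.028 ]
rearR [ 0.4565 -0.2194  0.028 ]
frontL [ 0.5342 -0.0916  0.028 ]
frontR [ 0.5394 -0.2157  0.028 ]
plateR far [ 0.73   -0.2472  0.052 ]
plateL far in [ 0.7304 -0.0997  0.052 ]
```

```bash
cat >> h.py <<'E'
from scipy.spatial.transform import Rotation as R
CY=-0.032; CO=np.array([.559,-.168,0])
def ch(x,y,z): return CO+R.from_euler('z',CY).apply([x,y,z])
def q(yaw): return (R.from_euler('z',yaw)*R.from_quat([1,0,0,0])).as_quat()
E
python3 - <<'E'
from h import *
np.set_printoptions(precision=4,suppress=True)
# nudge the empty tote sideways onto the centre line, two finger sides against its left wall
best=None
for s in (1,-1):
    Q=q(CY+s*np.pi/2); j=inverse_kinematics(ch(-75,0,0)*0+ch(-.075,.105,.12),Q)
    if j is not None:
        c=np.abs(np.array(j)-read_qpos()).max(); print(s,np.array(j),c)
        if best is None or c<best[0]: best=(c,Q)
Q=best[1]
move_gripper(.02)
move_ptp(ch(-.075,.105,.12),Q)
movel(ch(-.075,.105,.027),Q,.15)
f0=np.array(read_ft_force())
movel(ch(-.075,.088,.027),Q,.06)
for y in np.arange(.086,.0735,-.002):
    movel(ch(-.075,y,.027),Q,.03)
    print(round(y,3),np.array(read_ft_force())-f0)
movel(ch(-.075,.105,.027),Q,.1)
movel(ch(-.075,.105,.12),Q,.2)
move_gripper(.085)
move_ptp([.5107,-.4158,.12],q(0))
print(read_time_s())
P=camera_params('side');a=snap('side','side2.png')
for n in('side','wrist'):
    if n=='wrist': snap(n,'w2.png')
    for t in('solder_spool','tote','tote_rear'):
        print(n,t,[(np.round(d['at'],1),round(d['confidence'],2),onz(n,d['at'],0)) for d in tip_of(n,t)])
E
```

```text
1 [ 0.526   0.3049 -0.5414  2.0585  0.211   0.8308 -0.1702] 0.7644828820175589
-1 [-0.9263  0.5086  1.1633  2.1186 -0.606   0.9025 -2.5825] 1.6971855378894438
0.086 [-0.6855  1.53    1.323 ]
0.084 [-0.7419  1.1534  0.6892]
0.082 [0.1258 1.8101 0.0004]
0.08 [0.3354 1.7502 0.5739]
0.078 [ 0.0207  2.0596 -0.1475]
0.076 [0.7896 1.2879 0.9088]
0.074 [0.5612 1.9804 0.4535]
12.6917
side solder_spool [(array([194. , 263.7]), 0.58, array([ 0.5066, -0.4234,  0.    ])), (array([251.6, 225.4]), 0.56, array([ 0.6236, -0.3227,  0.    ]))]
side tote [(array([191.2, 184. ]), 0.77, array([ 0.4933, -0.166 ,  0.    ]))]
side tote_rear [(array([176.2, 183.2]), 0.85, array([ 0.458 , -0.1602,  0.    ]))]
wrist solder_spool [(array([154.4,  56. ]), 0.71, array([ 0.6294, -0.3257,  0.    ])), (array([263.5, 193.1]), 0.67, array([ 0.5102, -0.4168,  0.    ]))]
wrist tote [(array([ 10.5, 213.8]), 0.89, array([ 0.4883, -0.1669,  0.    ]))]
wrist tote_rear [(array([ 22.4, 246.4]), 0.82, array([ 0.4522, -0.1693, -0.    ]))]
```

The tote now sits on the centre line and the spool position agrees between views. Next I'll pick the spool.

Run:
```python
from h import *
np.set_printoptions(precision=4,suppress=True)
s=np.array([.5107,-.416,0])
movel(s+[0,0,.05],q(0),.12); movel(s+[0,0,.024],q(0),.06)
move_gripper(.04,25); print(read_finger_gap(),read_grasp_force())
movel(s+[0,0,.13],q(0),.15); print(read_finger_gap(),read_grasp_force(),read_ft_force())
t=ch(-.065,0,0); print(t)
move_ptp([t[0],t[1],.14],q(CY))
P=camera_params('wrist');snap('wrist','w3.png')
for n in('tote','tote_rear','solder_spool'):
    print(n,[(np.round(d['at'],1),round(d['confidence'],2),onz('wrist',d['at'],0,P)) for d in tip_of('wrist',n)])
np.save('P3.npy',P,allow_pickle=True)
print(read_time_s())
```

```text
0.05213194307708319 26.83320831216406
0.052265145453437106 26.52740093972625 [-0.145   0.1415 -2.2861]
[ 0.494  -0.1659  0.    ]
tote [(array([261.9, 187.6]), 0.78, array([ 0.4929, -0.1689,  0.    ]))]
tote_rear []
solder_spool [(array([261.8, 239. ]), 0.86, array([ 0.4339, -0.1668,  0.    ])), (array([433.4,  34.6]), 0.82, array([ 0.6275, -0.3241,  0.    ]))]
16.8583
```

View pics/w3.png

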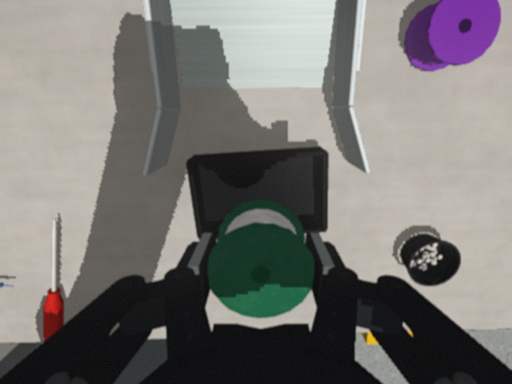

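The spool is held upright and the tote's front top edge runs (190,157)–(326,149), still slightly yawed. I'll compute its centre and place the spool.

Run:
```python
from h import *
np.set_printoptions(precision=4,suppress=True)
P=np.load('P3.npy',allow_pickle=True).item()
L=onz('wrist',(190,157),.028,P);Rr=onz('wrist',(326,149),.028,P)
d=(L-Rr);w=np.linalg.norm(d);yaw=np.arctan2(-d[0],d[1]);m=(L+Rr)/2
c=m-.040*np.array([np.cos(yaw),np.sin(yaw),0]);print(L,Rr,w,yaw,c)
fl=[onz('wrist',p,.052,P) for p in((147,173),(368,171))];print('flare',fl)
if abs(w-.126)<.012 and np.linalg.norm(c[:2]-[.494,-.167])<.012:
    Q=q(yaw)
    movel([c[0],c[1],.10],Q,.15); movel([c[0],c[1],.0295],Q,.06)
    print(read_ft_force())
    move_gripper(.066); pause(.15); print(read_grasp_force())
    movel([c[0],c[1],.13],Q,.15)
    b=ch(-.15,0,.13); move_gripper(.085); move_ptp(b,q(CY))
    P=camera_params('wrist');snap('wrist','w4.png');np.save('P4.npy',P,allow_pickle=True)
print(read_time_s())
```

```text
[ 0.5317 -0.1058  0.028 ] [ 0.5346 -0.227   0.028 ] 0.1212610741998981 0.023858661658070466 [ 0.4932 -0.1673  0.028 ]
flare [array([ 0.5237, -0.0757,  0.052 ]), array([ 0.5191, -0.2561,  0.052 ])]
[-0.3585  0.1116 -0.9223]
0.0
20.675
```

View pics/w4.png

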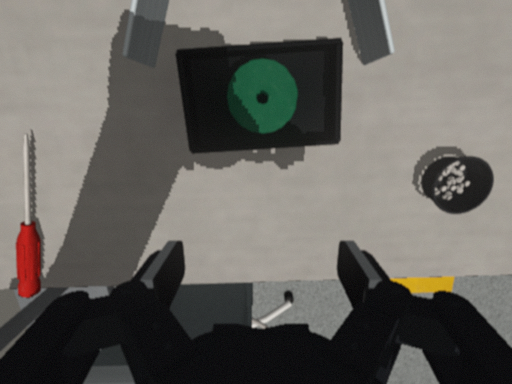

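The spool stands in the tote at (262,96). I'll push with two fingers, tool tilted 17° so the tips bear low on the rear wall, and watch the force.

```bash
cat >> h.py <<'E'
TILT=np.radians(17); QP=(R.from_euler('z',CY)*R.from_euler('y',-TILT)*R.from_quat([1,0,0,0])).as_quat()
FOOT=.031
def rise(r): return min(max(0,(r-FOOT)*np.tan(np.radians(15))),.021)
def tp(r,dz=0): return ch(r-.0155,0,rise(r)+.024+dz)
def force():
    f=np.mean([read_ft_force() for _ in range(3)],0); return R.from_euler('z',-CY).apply(f)
E
python3 - <<'E'
from h import *
np.set_printoptions(precision=2,suppress=True)
for r in(-.135,0,.11): print(inverse_kinematics(tp(r),QP) is not None)
move_gripper(.04)
move_ptp(tp(-.135,.08),QP); movel(tp(-.135),QP,.12); pause(.2)
f0=force(); np.save('f0.npy',f0); print('f0',f0)
movel(tp(-.113),QP,.05)
out=[]
for r in np.r_[np.arange(-.108,.03,.006),np.arange(.03,.0961,.004)]:
    movel(tp(r),QP,.04); f=force()-f0; out.append((round(r*1000),*np.round(f,1)))
    if abs(f[0])>11: print('STOP');break
print(out)
print(read_time_s())
im=snap('side');cv2.imwrite('pics/s5.png',cv2.resize(im[120:230,150:340],(760,440),interpolation=cv2.INTER_CUBIC)[:,:,::-1])
for n in('tote','tote_rear'):
    print(n,[(np.round(d['at'],1),round(d['confidence'],2),onz('side',d['at'],.02)-CO) for d in tip_of('side',n)])
E
```

```text
True
True
True
f0 [ 0.87 -0.37 -0.76]
[(-108, np.float64(-0.6), np.float64(0.3), np.float64(0.1)), (-102, np.float64(-1.7), np.float64(0.7), np.float64(0.6)), (-96, np.float64(-0.5), np.float64(0.6), np.float64(0.6)), (-90, np.float64(-2.1), np.float64(1.8), np.float64(0.4)), (-84, np.float64(-2.0), np.float64(0.2), np.float64(0.5)), (-78, np.float64(-0.7), np.float64(0.5), np.float64(0.7)), (-72, np.float64(-2.0), np.float64(0.2), np.float64(0.1)), (-66, np.float64(-2.0), np.float64(0.4), np.float64(0.5)), (-60, np.float64(-1.9), np.float64(0.9), np.float64(1.1)), (-54, np.float64(-1.7), np.float64(0.1), np.float64(0.5)), (-48, np.float64(-2.1), np.float64(0.9), np.float64(0.4)), (-42, np.float64(-2.4), np.float64(1.8), np.float64(-0.1)), (-36, np.float64(-1.9), np.float64(0.6), np.float64(0.9)), (-30, np.float64(-1.3), np.float64(-0.0), np.float64(-0.4)), (-24, np.float64(-2.2), np.float64(1.1), np.float64(-0.3)), (-18, np.float64(-2.8), np.float64(-0.0), np.float64(0.4)), (-12, np.float64(-1.6), np.float64(0.7), np.float64(0.4)), (-6, np.float64(-1.2), np.float64(0.3), np.float64(
[... 741 characters left out ...]
.float64(0.5), np.float64(-1.1)), (62, np.float64(-2.9), np.float64(0.0), np.float64(-1.1)), (66, np.float64(-4.4), np.float64(0.4), np.float64(0.2)), (70, np.float64(-4.4), np.float64(-0.1), np.float64(1.6)), (74, np.float64(-2.3), np.float64(0.3), np.float64(0.6)), (78, np.float64(-2.0), np.float64(-0.1), np.float64(0.4)), (82, np.float64(-2.4), np.float64(0.6), np.float64(-0.3)), (86, np.float64(-2.9), np.float64(0.7), np.float64(0.5)), (90, np.float64(-2.2), np.float64(0.9), np.float64(0.2)), (94, np.float64(-3.0), np.float64(0.2), np.float64(0.4))]
34.4417
tote [(array([277.3, 171.2]), 0.56, array([0.14, 0.01, 0.02]))]
tote_rear [(array([261.1, 173.9]), 0.79, array([0.1 , 0.  , 0.02]))]
```

View pics/s5.png

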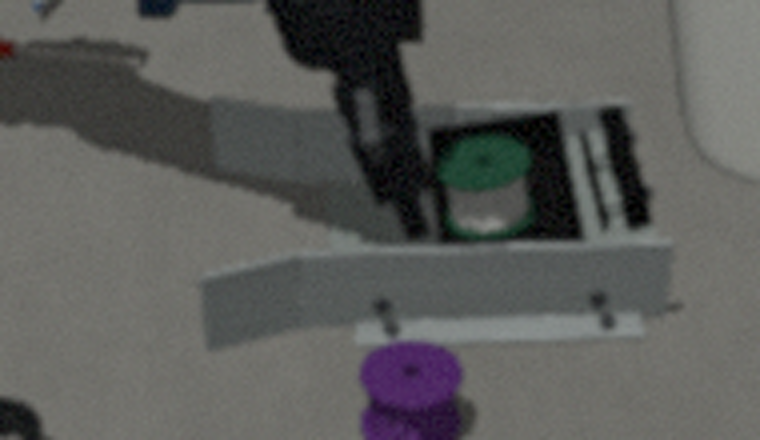

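The tote is on the slope with the spool upright, and its rear edge is near the lip (crop column ~432). I'll creep forward in 1 mm steps, using the green flange's position in the side view and the force to detect the drop.

```bash
cat >> h.py <<'E'
def green(f=None):
    im=read_camera('side')
    m=cv2.inRange(cv2.cvtColor(im,cv2.COLOR_RGB2HSV),(60,90,20),(90,255,255));m[:120]=0;m[182:]=0;m[:,:220]=0;m[:,310:]=0
    if f: cv2.imwrite('pics/'+f,cv2.resize(im[120:230,150:340],(760,440),interpolation=cv2.INTER_CUBIC)[:,:,::-1])
    ys,xs=np.nonzero(m); return np.array([xs.mean(),ys.mean(),len(xs)])
E
python3 - <<'E'
from h import *
np.set_printoptions(precision=2,suppress=True)
f0=np.load('f0.npy'); g0=green(); print(g0)
prev=g0
for r in np.arange(.096,.1195,.001):
    dip=0 if r<.103 else -.002
    movel(tp(r),QP,.02)
    if dip: movel(tp(r,dip),QP,.03)
    f=force()-f0; g=green(); print(round(r*1000),f,g-g0,round(read_time_s(),1))
    if f[0]<-8 or (g[1]-prev[1])>.9 or (g[0]-prev[0])<-.8: print('stop');break
    prev=g
g=green('s6.png')
E
```

```text
[270.31 161.86 338.  ]
96 [-3.15  0.9   0.27] [-0.32 -0.69  7.  ] 34.9
97 [-3.96  0.26  0.16] [ 0.49 -0.49  8.  ] 35.2
98 [-3.87 -0.58 -0.84] [ 1.27 -0.44 -7.  ] 35.5
99 [-2.88 -0.87 -0.74] [ 1.21 -0.7   1.  ] 35.8
100 [-3.85 -0.03 -0.08] [ 2.09 -0.09  5.  ] 36.1
101 [-2.91  0.48 -0.46] [ 2.61 -0.49 -1.  ] 36.4
102 [-3.26 -0.48 -0.58] [ 2.81 -0.85  4.  ] 36.7
103 [-2.83 -0.53 -0.5 ] [ 3.23 -0.79  5.  ] 37.3
104 [-3.89 -0.19  0.12] [ 3.59 -0.7  -2.  ] 37.9
105 [-5.49  1.   -0.41] [ 4.18 -0.52  3.  ] 38.4
106 [-5.64  0.66 -0.11] [ 4.78 -0.79  8.  ] 39.0
107 [-6.54  0.31  0.75] [ 5.15 -0.91 -1.  ] 39.6
108 [-6.57  0.88  0.19] [  4.89  -0.14 -11.  ] 40.2
109 [-5.39 -0.05 -2.18] [ 5.79  0.28 -9.  ] 40.7
110 [-5.73 -0.67 -1.18] [ 5.34 -0.45 -9.  ] 41.3
111 [-6.55  0.55 -1.52] [ 6.37 -0.05 -6.  ] 41.9
112 [-7.76 -1.21 -1.82] [  6.27  -0.01 -13.  ] 42.4
113 [-7.96 -0.26 -3.37] [  6.2   -0.05 -14.  ] 43.0
114 [-9.27 -0.34 -2.3 ] [  5.83  -0.59 -19.  ] 43.5
stop
```

View pics/s6.png

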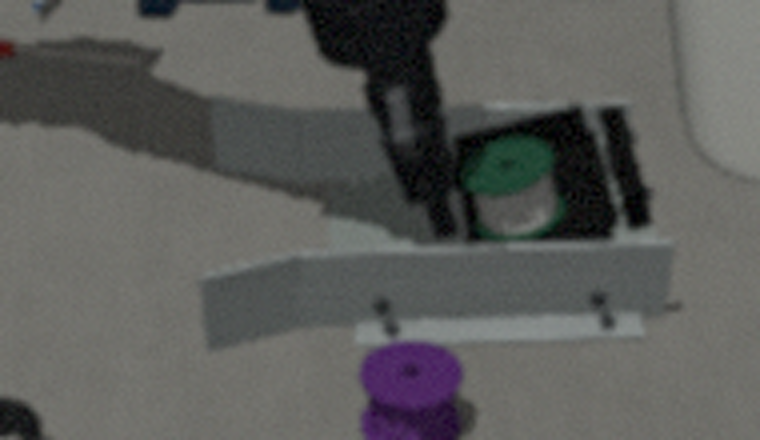

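The spool and tote now look tilted back at about 15° (crop (510,185)), and the force has risen against the stop. I'll ease down and back, then check.

Run:
```python
from h import *
np.set_printoptions(precision=2,suppress=True)
f0=np.load('f0.npy')
for r,dz in((.1125,-.004),(.111,-.006),(.109,-.006),(.107,-.005),(.104,-.003)):
    movel(tp(r,dz),QP,.02); print(r,force()-f0,green())
movel(tp(.085,.0),QP,.1);print(force()-f0,green())
movel(tp(.04,.09),QP,.2)
print(green('s7.png'),read_time_s())
for n in('tote','tote_rear'):
    print(n,[(np.round(d['at'],1),round(d['confidence'],2),R.from_euler('z',-CY).apply(onz('side',d['at'],.022)-CO)) for d in tip_of('side',n)])
P=camera_params('wrist');w=snap('wrist','w7.png');np.save('P7.npy',P,allow_pickle=True)
s=cv2.imread('pics/s7.png');cv2.imwrite('pics/c7.png',np.hstack([cv2.resize(s,(400,232)),cv2.resize(w[:,:,::-1],(400,300))[:232]]))
cv2.imwrite('pics/c7.png',np.vstack([s[90:260,380:700].repeat(2,0).repeat(2,1)[:300,:512],cv2.resize(w[:,:,::-1],(400,300)).copy() if 0 else w[:300,:,::-1]]))
```

```text
0.1125 [-7.62  0.2  -1.96] [276.28 161.72 319.  ]
0.111 [-6.9   0.64 -0.22] [276.74 162.14 333.  ]
0.109 [-4.28  0.3  -0.86] [276.06 162.05 327.  ]
0.107 [-3.52  0.74  1.89] [275.23 161.81 324.  ]
0.104 [-1.1   0.43 -0.18] [274.42 162.05 325.  ]
[-0.42 -0.34  0.74] [274.84 162.21 320.  ]
[275.25 162.45 309.  ] 46.2417
tote [(array([282.2, 172.4]), 0.88, array([0.15, 0.01, 0.02]))]
tote_rear [(array([263.4, 175.8]), 0.77, array([ 0.1 , -0.01,  0.02]))]
```

View pics/c7.png

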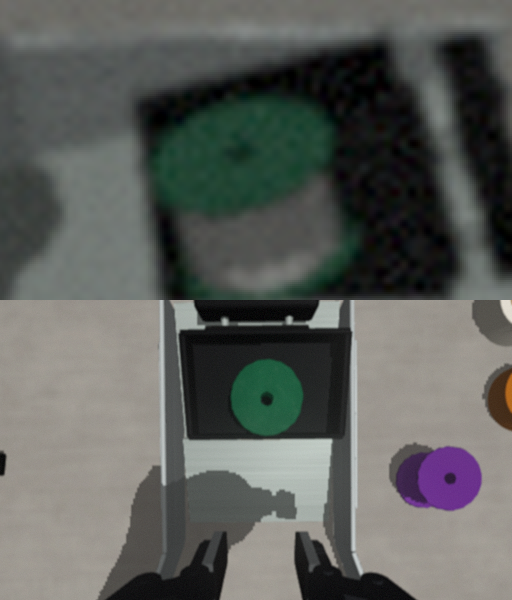

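That makes ten pictures viewed, so the rest is numeric. The tote is straight and centred with its rear edge at the lip line. I'll test "seated" against "riding on the lip" by fitting the rim outline in the wrist view.

Run:
```python
from h import *
np.set_printoptions(precision=1,suppress=True)
im=cv2.imread('pics/w7.png');g=im.max(2);P=np.load('P7.npy',allow_pickle=True).item()
for row in (28,32,36,40,60,80,100,120,130,136,140,144):
    r=g[row,165:365]; d=np.nonzero(r<60)[0]; print(row,(d.min()+165,d.max()+165) if len(d) else None, r[[15,20,25,100,165,170,175,180]])
for col in(200,220,240,300,320): print('col',col,g[24:42:2,col],g[128:148:2,col])
from itertools import product
def rim(th,zo,xo):
    c,s=np.cos(th),np.sin(th)
    return [proj('wrist',ch(xo+c*x-s*.028,y,zo+s*x+c*.028),P) for x,y in product((-.04,.04),(.063,-.063))]
for nm,th,zo in(('seated',.262,.0235),('riding',.157,.027)):
    for xo in(.140,.148): print(nm,xo,np.array(rim(th,zo,xo)).ravel())
```

```text
28 (np.int64(206), np.int64(349)) [165 164 147  21  86  89  40  41]
32 (np.int64(180), np.int64(350)) [54 23 22 26 29 31 33 32]
36 (np.int64(179), np.int64(350)) [19 19 11  6 22 21 23 30]
40 (np.int64(180), np.int64(350)) [22 17 14  9 22 26 26 34]
60 (np.int64(181), np.int64(349)) [109  30  14  80  36  23  29  38]
80 (np.int64(183), np.int64(348)) [122  28  20  93  30  22  25  40]
100 (np.int64(185), np.int64(347)) [81 30 22 25 24 28 29 36]
120 (np.int64(186), np.int64(345)) [ 84 108  39  96  28  30  39  43]
130 (np.int64(187), np.int64(345)) [ 83 144  40  94  36  32  44  59]
136 (np.int64(188), np.int64(343)) [ 82 151  33  54  39  40  43  74]
140 None [ 80 164 130 169 199  70  74  75]
144 None [ 81 171 170 189 186  72  73  72]
col 200 [108 170 147  46  23  14  12  12  12] [ 38  37  37  32  36  40 134 170 173 174]
col 220 [85 38 25 27 28 14  9 12 10] [ 38  39  36  31  37  47 143 176 177 180]
col 240 [145  49  21  23  29  14   8   9  14] [ 37  40  37  32  35  65 163 181 182 183]
col 300 [124  31  19  29  29  19  15  16  14] [ 46  44  40  38  40  93 190 198 195 199]
col 320 [182 179  81  32  30  18  17  15  19] [ 46  45  39  38  40 105 198 203 199 203]
seated 0.14 [184.3 149.1 339.7 149.  175.8  38.7 348.4  38.6]
seated 0.148 [184.3 139.2 339.7 139.2 175.8  27.7 348.4  27.5]
riding 0.14 [181.3 144.9 342.8 144.8 175.8  33.6 348.4  33.4]
riding 0.148 [181.3 134.6 342.8 134.5 175.8  22.6 348.5  22.4]
```

The rim narrows from 171 px (front) to 156 px (rear). Seated predicts 173→155 and riding on the lip predicts 173→161.5, so the tote is seated at channel x ≈ 0.147, about 2 mm off centre.

```bash
python3 -c "
from h import *
pause(.3); print(green(), read_time_s(), sign_off())"
```

```text
the job is handed in; nothing more can be done
[275.05345912 162.36163522 318.        ] 46.7417 None
```

I handed the job in at 46.7 s: the spool stands upright in the tote, and the wrist-camera outline shows the tote seated behind the lip about 2 mm off centre, with 9.3 N the highest push I read (limit 20 N); sign-off returned no verdict.

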